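Roll the torch back under the tube bar, switch up, and switch it on

ROBOT

A 6-joint arm with a two-finger parallel gripper is mounted at the origin on the work surface. World frame = base frame: x ahead of the robot, y to its left, z up, the work surface at z = 0. Lengths are in m, angles in degrees, forces in N, time in s.
With the tool pointing down it reaches from about 0.25 to 0.775 m from the base axis. Payload 8.9 kg.
Tool frame: the origin (TCP) lies at the very end of the fingers, on their centre line; the grasp point (between the pads) lies 19 mm behind it; x points along the fingers, z is the direction in which the jaws open and shut, and the axes are right-handed (so a half turn about x gives the same grasp; the last joint's range is limited). The gripper opens to 85 mm and grips with 20 to 120 N. Pads are 22 mm wide; open, the fingers measure 114 mm over their backs; the gripper's body (76 mm by 85 mm) begins 54 mm behind the grasp point. The pads swing forward as they close: fully open they stand 13 mm farther back than shut.
Start: joints at [-7.981, 16.656, -8.789, 64.555, 0, 82.019], TCP at [0.525, 0, 0.231] pointing down, gripper open.
Joint ranges: [-144.48, 144.48], [-52.06, 99.96], [-74.48, 78.29], [-112.23, 115.85], [-86.99, 84.42], [-180, 180]. Speed limits (degrees/s): [127.2, 127.2, 159.86, 180, 180, 180].

INTERFACE

Orientations are given as [roll, pitch, yaw] about the fixed x, y, z axes, in that order (R = Rz(yaw) Ry(pitch) Rx(roll)).
In Python, from cell import sensors, get_image, camera_params, hand_in gives the robot as it stands.
- The arm moves only by the tool apply_moves, never from a script. Its argument "series" is text: rows parted by semicolons, each of 7 numbers parted by spaces: the turn, a rotation vector about the tool's x, y, z in degrees, then the shift along the tool's x, y, z in mm, then the finger opening in mm, from 0 to 85.4. In form: wx wy wz x y z gripper; .... A call has 1 to 8 rows; each row is the pose to reach, as a shift and turn from the pose commanded when the call began, along the tool's axes at that moment; what a row does not reach only later rows make up. A row lasts 1/10 s, in which the tool goes at most 50 mm and 8.59 degrees, less where a joint would pass 70% of its speed; a pose out of reach is approached as far as the arm can. A call with a gripper value outside its range is refused whole. The fingers move at their own pace and stop on an object; "grip_force" is the grip in N (left out, the last holds). Time passes only in rows, so rows that repeat a pose let the fingers close. It gives the time, the measured TCP pose, the force and the opening at its end, in the units of the state.
- sensors.state(): the state, without advancing time (a new reading comes with each control period).
- get_image(name): name is "scene" or "side" or "wrist"; returns the picture (400x640x3 uint8, red, green, blue); there is no depth.
- camera_params(name): a dict with "vertical_fov" (degrees; the focal length in pixels is half the picture's height over the tangent of half this angle, whatever the lens; pixels are square), "cx", "cy" (the principal point, pixels), "view" (4x4, takes a point from world to camera coordinates); the wrist camera has in their place "hand_eye" (4x4, takes a point from camera to tool coordinates, whose origin is the TCP and whose axes are the tool frame's). Camera axes: x right, y down, z forward; pixel columns grow to the right and rows downward; lengths in m; the calibration is good to about 2 mm. The wrist camera is an equidistant fisheye: a pixel r from the principal point sees the ray r / f radians off the axis. A picture is of the moment at which its call begins: read the wrist's pose just before it. camera_params takes no time and is no camera call.
- hand_in(): hands the job in, once; it reports no verdict.
The state is a dict: "time": time; "joint_positions": joint angles; "dq": joint speeds; "joint_efforts": joint torques, N m; "position": TCP position; "ee_rot": TCP orientation; "contact_force": force on the tool from outside, world axes, zero at the start; "wrist_torque": the same for the moment, N m; "grip_width": finger opening in m.
Only numpy, scipy, OpenCV 4.12 (cv2) and the standard library are available. Lean on these libraries where they do the work, as an engineer would, in place of code of your own. Each camera call takes 0.05 s, during which the arm holds its last target. There are 200 camera calls.

TASK

The silver torch has been left to the right of the LED tube bar with its push switch turned down. Without lifting it, roll it along the shelf to the left until it lies under the bar with its switch facing straight up, and only then press the switch fully in and let go. Leave the torch lying there switch up, keep off the bar and its tubes, and leave the other things where they stand.

Things in the scene. Friction and masses are not known exactly. Their poses are not given: they have to be found in the camera images.
- torch_center (a point): centre of a loose silver aluminium torch (about 0.27 kg, 172 mm long) lying on the shelf, on its axis, half-way along, 23 mm above the shelf. y axis: along the torch to its head (lens end, nearer the robot). It lies on two collars of 46 mm diameter: tail y = -85 to -60 mm, head y = 48 to 85 mm. The barrel between is 32 mm thick, 7 mm clear of the shelf
- torch: the same torch, origin and axes as torch_center. Pushed slowly on the side of the barrel it rolls without slipping, 23 mm of travel for each radian, and stops almost at once when the push ends. At the start its centre is 80 to 95 mm to the right of the bar's mid line; a straight roll of 60 to 90 mm to the left, square to its axis, brings the switch to the top and the torch under the bar
- torch_switch (a point): middle of the outer face of the torch's push switch, a round black rubber cap of 15 mm diameter, 28 mm from torch_center towards the head, its face 20.5 mm from the torch's axis when out (it clears the shelf as it rolls past). Its z axis points out of the torch, straight up when the switch faces up; at the start it points down, up to 45 degrees to either side. It cannot be turned on the torch
- torch_button (a joint): travel of the push switch: 0 = out (at the start), 0.004 m = fully in, flush with the 33 mm thick band (y = 12 to 44 mm) around it. It needs about 3 N and stays in where it is left
- tubebar: fixed aluminium clip bar with two slim white LED tubes, 50 mm deep over the tubes, 560 mm long, running fore and aft along its y axis; underside 202 mm, top 224 mm above the shelf; on two 20 mm posts at y = -260 and 260 mm (feet 70 x 40 x 8 mm). Origin on the shelf under the bar's middle; x points left. Reach under it slanting, from the right
- bulb: clear glass globe bulb (63 mm globe, brass cap up) standing in an open 70 x 70 x 32 mm carton, 102 mm high in all; stands under the bar at one end of the row; origin at the middle of its underside; not to be disturbed
- battery_box: blue plastic battery box, 62 x 82 x 50 mm high; stands under the bar at the other end of the row; origin at the middle of its underside; not to be disturbed
- big_cell: battery cell standing upright, diameter 33 mm, 61 mm high, to the left of the bar; origin at the middle of its underside; not to be disturbed
- mid_cell: battery cell standing upright, diameter 25 mm, 50 mm high, to the left of the bar; origin at the middle of its underside; not to be disturbed
- tape_roll: black roll of tape lying flat, diameter 70 mm, 19 mm high, to the right of the bar, near one end of it; origin at the middle of its underside; not to be disturbed
- fuse_jar: small glass jar with a steel lid, diameter 48 mm, 55 mm high, to the right of the bar, near one end of it; origin at the middle of its underside; not to be disturbed
- driver: screwdriver 170 mm long lying to the left of the bar; origin at the middle of its underside; not to be disturbed
Not all that is in view belongs to the job. What is shaped like the torch but brown or turquoise is not meant.

How it is judged:
By the outcome, as a careful person would: the job done as asked, in the order asked, and still so for the second after the job is handed in, with the robot touching nothing.
It also fails if it takes over 48 s, if anything falls off the work surface, if the arm or the gripper's body presses on something with over 40 N, if the wrist force passes 120 N, or if a joint passes its speed limit or range.

## Working session

There is one attempt and no reset: what is moved stays moved. The work goes in short steps, Python scripts to look and compute and a tool call to move; the robot and the scene stay as the last step left them, time stands still between calls to the robot, and variables do not carry over. Pictures are saved under pics/ and viewed, about 8 in all and at most 12, crops included, and the job is handed in when it is done.

Besides the shell and the picture viewer there is one more tool, called after "Request:" as name(argument=value, ...), one argument or row to a line, values as JSON. apply_moves: Moves the arm, as the interface text tells. Its arguments: {"type":"object","properties":{"series":{"type":"string"},"grip_force":{"type":"number"}},"required":["series"]}

```bash
ls; mkdir -p pics; python3 - <<'E'
from cell import sensors,get_image,camera_params
import cv2,numpy as np
np.set_printoptions(precision=4,suppress=True)
for n in ("scene","side"):
    cv2.imwrite(f"pics/{n}0.png",get_image(n)[:,:,::-1]); print(n,camera_params(n))
print(camera_params("wrist")); s=sensors.state(); print(s)
cv2.imwrite("pics/wrist0.png",get_image("wrist")[:,:,::-1])
E
```

```text
pics
scene {'vertical_fov': 55.51196115825667, 'cx': 319.08713289136494, 'cy': 201.28440467583698, 'view': array([[ 0.4424,  0.8968,  0.0022, -0.3261],
       [ 0.7229, -0.3551, -0.5927, -0.336 ],
       [-0.5307,  0.2638, -0.8055,  1.4337],
       [ 0.    ,  0.    ,  0.    ,  1.    ]])}
side {'vertical_fov': 55.70545710490211, 'cx': 314.69692849544793, 'cy': 203.77707742652422, 'view': array([[-0.9866, -0.1632, -0.008 ,  0.5818],
       [-0.0827,  0.5409, -0.837 ,  0.0509],
       [ 0.1409, -0.8251, -0.5472,  1.0118],
       [ 0.    ,  0.    ,  0.    ,  1.    ]])}
{'vertical_fov': 65.70646984690485, 'cx': 322.5099569833715, 'cy': 198.6528533958581, 'hand_eye': array([[-0.0005, -0.3287,  0.9444, -0.142 ],
       [-0.0012, -0.9444, -0.3287,  0.0846],
       [ 1.    , -0.0013,  0.0001,  0.0002],
       [ 0.    ,  0.    ,  0.    ,  1.    ]])}
{'time': 0.1, 'joint_positions': array([-7.9811, 16.6837, -8.8253, 64.554 ,  0.0003, 82.0188]), 'dq': array([ 0.0397, -0.1141,  0.1147,  0.1466,  0.0105, -0.0822]), 'joint_efforts': array([  0.0006, -53.7977,  33.1919,   0.0093,  -0.0002,   0.    ]), 'position': array([0.5246, 0.0001, 0.2308]), 'ee_rot': array([171.7558,  89.937 , 171.756 ]), 'contact_force': array([-0.0602,  0.1013, -0.9426]), 'wrist_torque': array([-0.0421, -0.0119,  0.0458]), 'grip_width': 0.08550657008788708}
```

View pics/scene0.png

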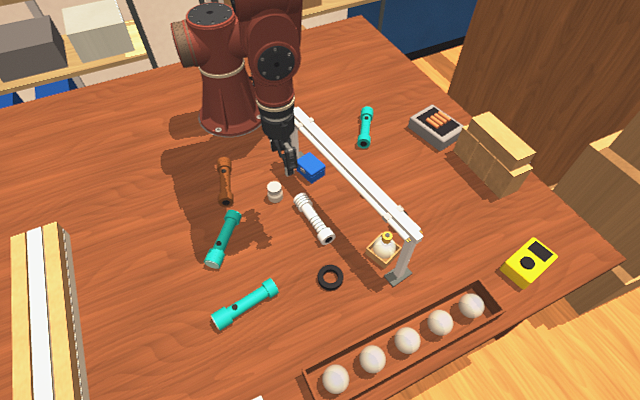

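View pics/side0.png

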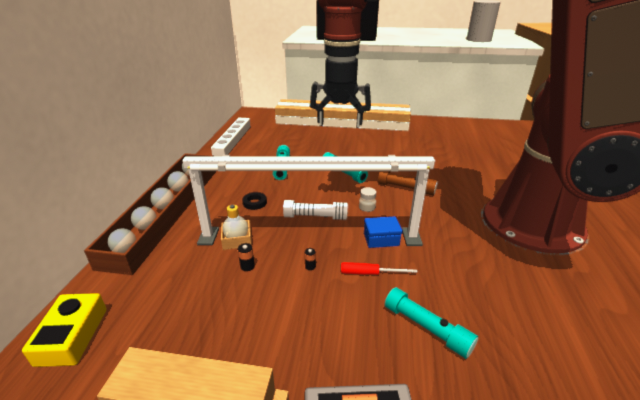

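View pics/wrist0.png

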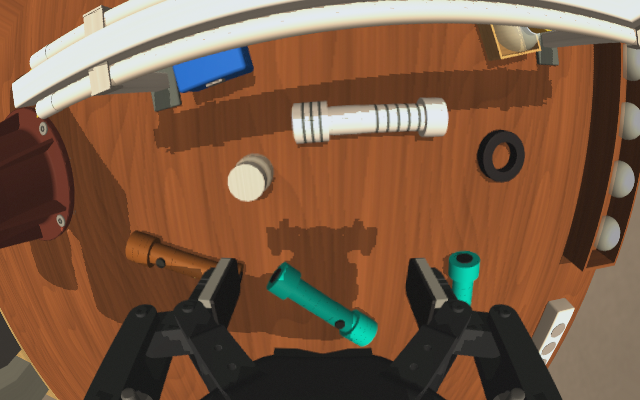

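Scene: the silver torch lies at about (313,218), head towards the robot, with the bar to its left. Wrist: the torch's ends are at about (292,123) and (448,117), the jar is at (262,170), the tape at (501,155), and the teal torch nearest the gripper is at (322,305). Next I turn these pixels into positions.

```bash
cat > h.py <<'E'
from cell import sensors,get_image,camera_params
import cv2,numpy as np
from scipy.spatial.transform import Rotation as Ro
np.set_printoptions(precision=4,suppress=True)
def cam(n,s=None):
    p=camera_params(n); f=200/np.tan(np.radians(p['vertical_fov']/2)); c=np.array([p['cx'],p['cy']])
    if n=='wrist':
        T=np.eye(4);T[:3,:3]=Ro.from_euler('xyz',s['ee_rot'],degrees=True).as_matrix();T[:3,3]=s['position']
        return f,c,T@p['hand_eye'],True
    return f,c,np.linalg.inv(p['view']),False
def unproj(C,uv,z):
    f,c,T,fish=C; d=(np.array(uv,float)-c)/f
    r=np.hypot(*d)
    v=np.array([*(d*(np.sin(r)/r)),np.cos(r)]) if fish else np.array([*d,1])
    w=T[:3,:3]@v; return T[:3,3]+w*(z-T[2,3])/w[2]
def proj(C,P):
    f,c,T,fish=C; q=T[:3,:3].T@(np.asarray(P)-T[:3,3])
    if fish:
        h=np.hypot(q[0],q[1]); return c+f*np.arctan2(h,q[2])*q[:2]/h
    return c+f*q[:2]/q[2]
E
python3 - <<'E'
from h import *
s=dict(position=np.array([0.5246,.0001,.2308]),ee_rot=np.array([171.7558,89.937,171.756]))
W=cam('wrist',s);S=cam('scene');D=cam('side')
for n,C,uv,z in [('head',W,(292,123),.023),('tail',W,(448,117),.023),('headS',S,(298,199),.023),('tailS',S,(329,239),.023),
 ('headD',D,(347,211),.023),('tailD',D,(284,209),.023),
 ('jartop',W,(248,182),.055),('tape',W,(501,155),.019),('tealA',W,(285,280),.023),('tealB',W,(362,330),.023),('brown',W,(140,248),.02),
 ('footnearD',D,(414,241),.008),('footfarD',D,(208,238),.008),('barNearS',S,(297,112),.224),('barFarS',S,(415,238),.224),
 ('barNearD',D,(433,163),.224),('barFarD',D,(186,163),.224),('teal3',W,(464,262),.04),('box',W,(213,68),.05)]:
    print(n,unproj(C,uv,z))
im=cv2.imread('pics/scene0.png')
a=cv2.resize(im[90:290,260:440],None,fx=4,fy=3.0)
cv2.imwrite('pics/c1.png',cv2.resize(im[95:290,255:445],None,fx=3,fy=3,interpolation=cv2.INTER_CUBIC))
E
```

```text
head [0.4904 0.0532 0.023 ]
tail [0.6729 0.0649 0.023 ]
headS [0.4968 0.0465 0.023 ]
tailS [0.6648 0.067  0.023 ]
headD [0.4921 0.053  0.023 ]
tailD [0.6632 0.0694 0.023 ]
jartop [ 0.4436 -0.0067  0.055 ]
tape [0.7571 0.0215 0.019 ]
tealA [ 0.4735 -0.154   0.023 ]
tealB [ 0.5844 -0.2487  0.023 ]
brown [ 0.255 -0.115  0.02 ]
footnearD [0.3173 0.1375 0.008 ]
footfarD [0.8288 0.2048 0.008 ]
barNearS [0.3498 0.1192 0.224 ]
barFarS [0.8514 0.1821 0.224 ]
barNearD [0.3056 0.136  0.224 ]
barFarD [0.8382 0.2156 0.224 ]
teal3 [ 0.7153 -0.1218  0.04  ]
box [0.409  0.1188 0.05  ]
```

View pics/c1.png

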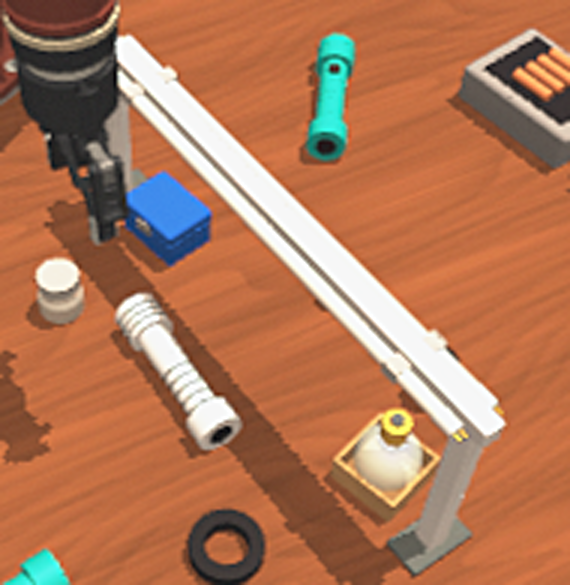

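The crop shows the far bar end's tube ends at about (408,240) and (422,232), and the far foot at about (398,278). The bar estimates from scene and side disagree by 3 cm, so I zoom into the side view.

```bash
python3 - <<'E'
import cv2
im=cv2.imread('pics/side0.png')
cv2.imwrite('pics/c2.png',cv2.resize(im[145:260,175:440],None,fx=3,fy=3,interpolation=cv2.INTER_CUBIC))
E
```

```text
(no output)
```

View pics/c2.png

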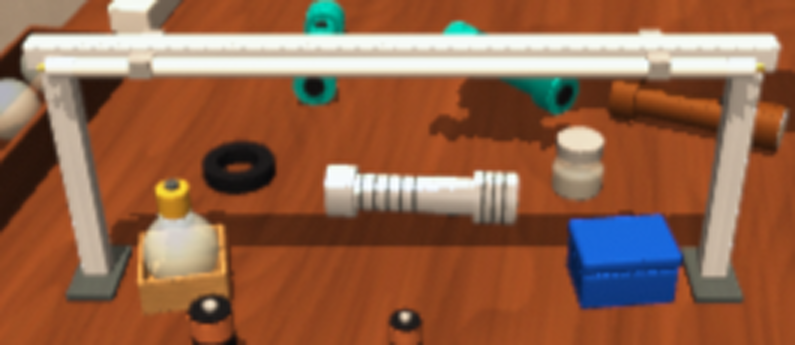

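```bash
python3 - <<'E'
from h import *
from scipy.optimize import least_squares
S=cam('scene');D=cam('side')
W=cam('wrist',dict(position=np.array([0.5246,.0001,.2308]),ee_rot=np.array([171.7558,89.937,171.756])))
def P(p,x,y,z):
    a=p[2]; L=np.array([-np.sin(a),np.cos(a)]);F=np.array([-np.cos(a),-np.sin(a)])
    return np.array([*(p[:2]+L*x+F*y),z])
def fit(obs,p0):
    f=lambda p:np.concatenate([proj(C,P(p,*X))-uv for C,uv,X in obs])
    r=least_squares(f,p0,loss='soft_l1');print(r.x[:2],np.degrees(r.x[2]));print(r.fun.reshape(-1,2).round(1));return r.x
b=fit([(D,(207.3,236.3),(.010,-.26,.008)),(D,(413.7,237.3),(.010,.26,.008)),
 (S,(415,236),(0,-.28,.211)),(D,(190,167.3),(.018,-.278,.210)),(D,(429,167.7),(.018,.278,.210))],[.57,.17,.14])
# torch: local x left, y to head
t=fit([(W,(292,123),(0,.085,.023)),(W,(448,117),(0,-.085,.023)),(S,(298,199),(0,.085,.023)),(S,(329,239),(0,-.085,.023)),
 (D,(347.5,211),(0,.085,.023)),(D,(283.5,208.5),(0,-.085,.023))],[.578,.06,.1])
d=b[:2]-t[:2];print('bar dist left',d@[-np.sin(t[2]),np.cos(t[2])],'along',d@[-np.cos(b[2]),-np.sin(b[2])])
E
```

```text
[0.5741 0.1495] 8.350776474465667
[[ 1.4 -0.2]
 [ 0.7 -0.2]
 [ 1.7  3.5]
 [-4.8 -0.5]
 [ 6.8 -0.6]]
[0.579  0.0588] 4.034727110840676
[[ 3.4  0.3]
 [-7.  -0.4]
 [ 1.5 -1.3]
 [-0.9  0. ]
 [-1.3 -0.1]
 [ 0.7 -0.5]]
bar dist left 0.09089761658655533 along -0.008353078506089916
```

Request:
apply_moves(
  series="-8.5 0 0 0 0 10 28; -17 0 0 0 0 20 28; -25.5 0 0 0 0 30 28; -34 0 0 0 0 40 28; -42.5 0 0 0 0 50 28; -51 0 0 0 0 60 28; -59.5 0 0 0 0 70 28; -68 0 0 0 0 75 28",
)

```text
time: 0.95
position: [0.6005, -0.0, 0.2308]
ee_rot: [103.9, 90.0, 172.2]
contact_force: [0.3, -0.1, 0.3]
grip_width: 0.028
```

Request:
apply_moves(
  series="-8.5 0 0 0 0 0 28; -17 0 0 0 0 0 28; -25.5 0 0 0 0 0 28; -34 0 0 0 0 0 28; -42.5 0 0 0 0 0 28; -51 0 0 0 0 0 28; -59.5 0 0 0 0 0 28; -68 0 0 0 0 0 28",
)

```text
time: 1.75
position: [0.5998, 0.0, 0.2309]
ee_rot: [35.5, 90.0, 171.9]
contact_force: [-1.4, -0.8, 0.3]
grip_width: 0.0279
```

Request:
apply_moves(
  series="-8.5 0 0 0 0 0 28; -17 0 0 0 0 0 28; -25.5 0 0 0 0 0 28; -34 0 0 0 0 0 28; -42.5 0 0 0 0 0 28; -50 0 0 0 0 0 28; -50 0 0 0 0 0 28",
)

```text
time: 2.45
position: [0.5998, 0.0, 0.231]
ee_rot: [-11.8, 90.0, 174.3]
contact_force: [-0.0, -0.3, 0.0]
grip_width: 0.0281
```

```bash
cat >> h.py <<'E'
def target(x,y,z,th,psi):
    th,psi=np.radians([th,psi]); n=np.array([-np.sin(psi),np.cos(psi),0]);k=np.array([0,0,1.])
    X=np.sin(th)*n-np.cos(th)*k; Z=-np.array([np.cos(psi),np.sin(psi),0]); Y=np.cross(Z,X)
    R=np.stack([X,Y,Z],1); s=sensors.state()
    R0=Ro.from_euler('xyz',s['ee_rot'],degrees=True).as_matrix()
    print('pos',s['position'],'rotvec',np.degrees(Ro.from_matrix(R0.T@R).as_rotvec()).round(1),'shift mm',(R0.T@(np.array([x,y,z])-s['position'])*1e3).round(1))
E
python3 - <<'E'
from h import *
target(.602,-.005,.12,38,6)
print(sensors.state()['joint_positions'])
E
```

```text
pos [0.5998 0.     0.231 ] rotvec [  0.1   0.1 -38. ] shift mm [111.    5.2  -1.7]
[  -6.9788   24.9574    3.4451   68.5239   -0.0008 -103.0858]
```

Request:
apply_moves(
  series="0 0 -8 10 2 0 28; 0 0 -16 30 4 0 28; 0 0 -24 50 5 -1 28; 0 0 -32 70 5 -2 28; 0 0 -38 90 5 -2 28; 0 0 -38 110 5 -2 28; 0 0 -38 110 5 -2 28; 0 0 -38 110 5 -2 28",
)

```text
time: 3.25
position: [0.6025, -0.0046, 0.1217]
ee_rot: [-89.8, 52.0, 96.0]
contact_force: [0.6, -0.1, 0.0]
grip_width: 0.0279
```

```bash
python3 - <<'E'
from h import *
target(.602,.003,.014,38,6)
s=sensors.state();print(s['joint_positions'])
cv2.imwrite('pics/w2.png',get_image('wrist')[:,:,::-1])
E
```

```text
pos [ 0.6025 -0.0046  0.1217] rotvec [-0.1  0.   0. ] shift mm [89.5 60.3 -0.5]
[ -24.413    43.3348    6.917    75.1802   32.0585 -126.5619]
```

View pics/w2.png

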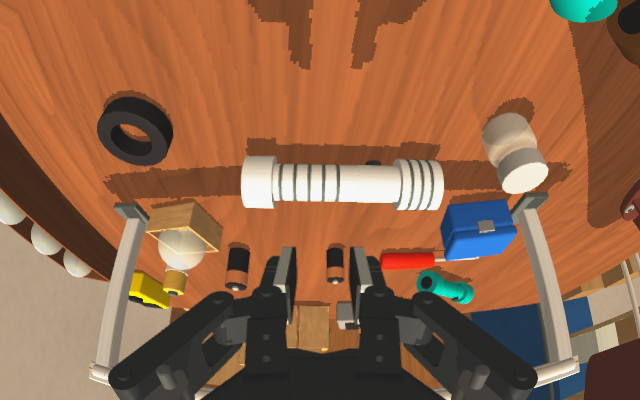

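The wrist view from the new side shows the torch from (242,182) to (443,186), with the black switch peeking out at (373,162) on its lower right side. The path down is free.

```bash
cat >> h.py <<'E'
def torchfit(C,tail,head,sw=None):
    a,b=unproj(C,head,.023),unproj(C,tail,.023); c=(a+b)/2; F=(a-b)/np.linalg.norm(a-b)
    n=np.array([F[1],-F[0],0]); k=np.array([0,0,1])   # left
    print('centre',c,'len',np.linalg.norm(a-b),'yaw',np.degrees(np.arctan2(-F[1],-F[0])))
    if sw is not None:   # beta: switch angle, 0=up, + = to the right
        B=np.radians(np.arange(-90,181,1)); P=[c+.028*F+.0205*(np.cos(q)*k-np.sin(q)*n) for q in B]
        e=[np.linalg.norm(proj(C,p)-sw) for p in P]; i=np.argsort(e)[:3]; print('beta',np.degrees(B[i]),np.array(e)[i])
E
python3 - <<'E'
from h import *
W=cam('wrist',sensors.state()); torchfit(W,(242,182),(443,186),(373,163))
for y in (-17,): print(proj(W,[.602,.003,.014]))
E
```

```text
centre [0.5764 0.0599 0.023 ] len 0.1847106504123459 yaw 4.216053158017509
beta [169. 168. 170.] [2.4308 2.4324 2.4477]
[323.4379 127.7002]
```

Request:
apply_moves(
  series="0 0 0 15 10 0 28; 0 0 0 30 20 0 28; 0 0 0 45 30 0 28; 0 0 0 58 40 0 28; 0 0 0 70 48 0 28; 0 0 0 80 55 0 28; 0 0 0 86 60 0 28; 0 0 0 86 60 0 28",
)

```text
time: 4.1
position: [0.6015, 0.0011, 0.0157]
ee_rot: [-89.9, 52.0, 96.1]
contact_force: [0.5, 0.2, -0.8]
grip_width: 0.0278
```

Request:
apply_moves(
  series="0 0 0 6.2 -7.9 0 28; 0 0 0 12.3 -15.8 0 28; 0 0 0 18.5 -23.6 0 28; 0 0 0 20.9 -26.8 0 28; 0 0 0 23.4 -29.9 0 28; 0 0 0 25.9 -33.1 0 28; 0 0 0 28.3 -36.2 0 28; 0 0 0 30.8 -39.4 0 28",
)

```text
time: 4.9
position: [0.5967, 0.0507, 0.0166]
ee_rot: [-90.0, 52.0, 96.0]
contact_force: [0.1, -0.2, 0.0]
grip_width: 0.0278
```

Request:
apply_moves(
  series="0 0 0 2.5 -3.2 0 28; 0 0 0 4.9 -6.3 0 28; 0 0 0 7.4 -9.5 0 28; 0 0 0 9.9 -12.6 0 28; 0 0 0 12.3 -15.8 0 28; 0 0 0 14.8 -18.9 0 28; 0 0 0 17.2 -22.1 0 28; 0 0 0 17.2 -22.1 0 28",
)

```text
time: 5.7
position: [0.5935, 0.0791, 0.0167]
ee_rot: [-90.0, 52.0, 96.0]
contact_force: [-0.4, -0.1, 0.5]
grip_width: 0.0277
```

```bash
python3 - <<'E'
from h import *
s=sensors.state();print(s['position'],s['joint_positions'])
w=get_image('wrist')[:,:,::-1]; c=get_image('scene')[:,:,::-1]
a=cv2.resize(w[100:400,150:500],(560,480)); b=cv2.resize(c[150:270,270:390],None,fx=2,fy=2,interpolation=cv2.INTER_CUBIC)
b=cv2.copyMakeBorder(b,0,240,0,0,cv2.BORDER_CONSTANT); cv2.imwrite('pics/p3.png',np.hstack([a,b]))
cv2.imwrite('pics/w3.png',w)
E
```

```text
[0.5935 0.0791 0.0167] [ -17.6763   46.467    -4.7798   56.2088   34.3162 -119.1306]
```

View pics/p3.png

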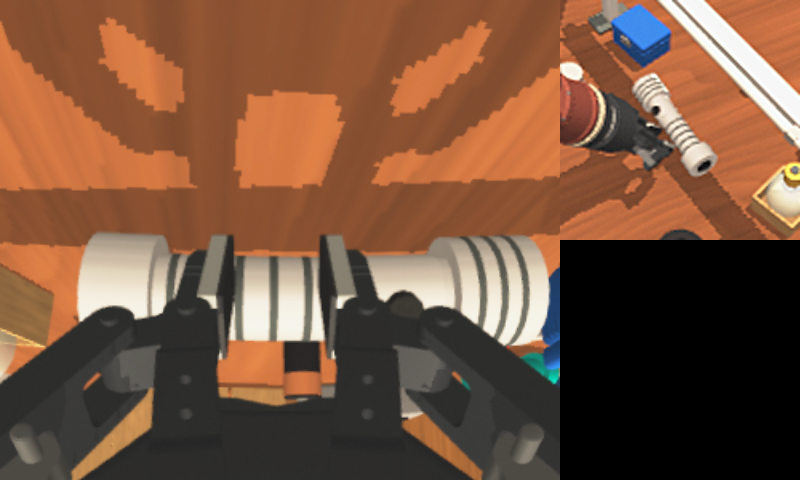

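The torch is rolling squarely with both fingers on the barrel. The switch is at wrist pixel (402,289), and the torch's ends are at (199,275) and (492,274).

```bash
python3 - <<'E'
from h import *
W=cam('wrist',dict(position=np.array([0.5935,0.0791,0.0167]),ee_rot=np.array([-90,52,96.]))); torchfit(W,(199,275),(492,274),(402,289.4))
# roll angle with the axis position held from contact
F=-np.array([np.cos(np.radians(6)),np.sin(np.radians(6)),0]);n=np.array([F[1],-F[0],0])
c=np.array([.5935,.0791,.023])-.017*-F*-1*-1
for dx in (20,23,26,29):
    c=np.array([.5935,.0791,.023])+.017*F+n*dx/1e3
    best=min((np.linalg.norm(proj(W,c+.028*F+.0205*(np.cos(q)*np.array([0,0,1])-np.sin(q)*n))-(402,289.4)),np.degrees(q)) for q in np.radians(np.arange(-30,130)))
    print(dx,c,best)
E
```

```text
centre [0.5751 0.09   0.023 ] len 0.1793760678541207 yaw 4.1269581089752965
beta [-89. -88. -90.] [8.7171 8.7247 8.7395]
20 [0.5745 0.0972 0.023 ] (np.float64(6.131325325601247), np.float64(62.0))
23 [0.5742 0.1002 0.023 ] (np.float64(4.79146412877641), np.float64(65.0))
26 [0.5739 0.1032 0.023 ] (np.float64(3.477150744639281), np.float64(67.0))
29 [0.5736 0.1062 0.023 ] (np.float64(2.1837097255980615), np.float64(70.0))
```

Request:
apply_moves(
  series="0 0 0 2.5 -3.2 0 28; 0 0 0 4.9 -6.3 0 28; 0 0 0 7.4 -9.5 0 28; 0 0 0 9.9 -12.6 0 28; 0 0 0 11.6 -14.8 0 28; 0 0 0 12.3 -15.8 0 28; 0 0 0 12.3 -15.8 0 28",
)

```text
time: 6.5
position: [0.5916, 0.0986, 0.0167]
ee_rot: [-90.0, 52.0, 96.0]
contact_force: [1.0, 0.1, 0.0]
grip_width: 0.0281
```

```bash
python3 - <<'E'
from h import *
s=sensors.state();print(s['position'],s['ee_rot'],s['joint_positions'])
w=get_image('wrist')[:,:,::-1]; c=get_image('scene')[:,:,::-1]; d=get_image('side')[:,:,::-1]
a=cv2.resize(w[210:330,200:500],None,fx=2,fy=2,interpolation=cv2.INTER_CUBIC) #600x240
b=cv2.resize(c[165:250,290:360],None,fx=4,fy=4,interpolation=cv2.INTER_CUBIC) #280x340
e=cv2.resize(d[190:240,270:365],None,fx=4,fy=4,interpolation=cv2.INTER_CUBIC) #380x200
o=np.zeros((580,660,3),np.uint8);o[:240,:600]=a;o[240:580,:280]=b;o[240:440,280:660]=e
cv2.imwrite('pics/p4.png',o)
E
```

```text
[0.5916 0.0986 0.0167] [-89.9958  51.9979  96.0199] [ -15.9971   45.772    -6.2197   54.3343   34.8053 -117.1613]
```

View pics/p4.png

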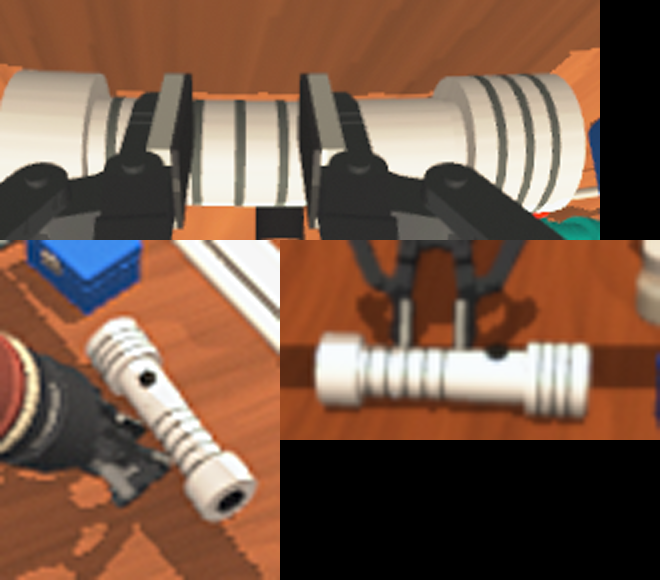

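The scene crop puts the switch at scene pixel (326.8,199.5) with the torch's ends at about (317.8,189.5) and (348,230). In the side crop the switch is at (324.3,218) with the ends at (347.5,225.3) and (279,222.5). It still points somewhat to the right of up.

```bash
cat >> h.py <<'E'
from scipy.optimize import least_squares
def pose(obs,p0=(.574,.125,.1,.3)):
    # obs: (cam,uv,kind) kind 'h','t','s'
    def pt(p,k):
        F=-np.array([np.cos(p[2]),np.sin(p[2]),0]);n=np.array([F[1],-F[0],0]);c=np.array([p[0],p[1],.023])
        if k=='h': return c+.085*F
        if k=='t': return c-.085*F
        return c+.028*F+.0205*(np.cos(p[3])*np.array([0,0,1])-np.sin(p[3])*n)
    r=least_squares(lambda p:np.concatenate([proj(C,pt(p,k))-uv for C,uv,k in obs]),p0)
    print(r.x[:2],'yaw,beta',np.degrees(r.x[2:]));print(r.fun.reshape(-1,2).round(1).tolist())
E
python3 - <<'E'
from h import *
S=cam('scene');D=cam('side')
o=[(S,(326.75,199.5),'s'),(D,(324.25,218),'s'),(D,(347.5,225.25),'h'),(D,(279,222.5),'t'),(S,(317.75,189.5),'h'),(S,(348,230),'t')]
pose(o);pose(o[0:1]+o[4:]);pose(o[1:4])
E
```

```text
[0.5743 0.1247] yaw,beta [4.6059 9.6664]
[[-0.1, -1.1], [-0.7, -1.0], [-1.8, -0.1], [1.1, -0.2], [0.1, -0.3], [-0.1, -1.1]]
[0.577  0.1235] yaw,beta [ 4.4569 10.6554]
[[-0.2, -0.3], [0.2, 0.5], [-0.1, -0.1]]
[0.5727 0.1258] yaw,beta [ 5.2866 -0.5107]
[[-0.2, -0.0], [-1.3, -0.0], [1.5, 0.4]]
```

```bash
cat >> h.py <<'E'
def ratio(name,sw,head,tail,c=(.5743,.1247,.023),psi=5.5,tag=''):
    C=cam(name);im=get_image(name); hsv=cv2.cvtColor(im,cv2.COLOR_RGB2HSV).astype(np.float32)
    x,y=int(sw[0]),int(sw[1]); g=im.min(2).astype(float)[y-6:y+7,x-6:x+7]
    yy,xx=np.mgrid[y-6:y+7,x-6:x+7]; m=np.clip(90-im.max(2).astype(float)[y-6:y+7,x-6:x+7],0,None)
    m*=np.hypot(xx-sw[0],yy-sw[1])<5
    s=np.array([(m*xx).sum(),(m*yy).sum()])/m.sum()
    u=np.array(head,float)-tail;u/=np.hypot(*u);v=np.array([-u[1],u[0]])
    F=-np.array([np.cos(np.radians(psi)),np.sin(np.radians(psi)),0]);n=np.array([F[1],-F[0],0]);k=np.array([0,0,1.])
    t=np.arange(-16,16.01,.25); P=[]
    for off in (-2.5,0,2.5):   # px along the axis
        q=s+u*off+np.outer(t,v); P.append(cv2.remap(im.min(2).astype(np.float32),q[:,0].astype(np.float32).reshape(1,-1),q[:,1].astype(np.float32).reshape(1,-1),cv2.INTER_LINEAR)[0])
    w=C[2][:3,3]-(np.array(c)+.028*F); el=np.arctan2(w[2],-(w@n)) # elevation of camera seen across axis, from right side horizontal
    sgn=np.sign((proj(C,np.array(c)+.01*k)-proj(C,c))@v)
    print(name,'cap',s,'mass',m.sum(),'cam angle from up (+right)',90-np.degrees(el),'v-sign up',sgn)
    for p in P: print(p[::2].astype(int).tolist())
    return s
E
python3 - <<'E'
from h import *
ratio('scene',(326.75,199.5),(317.75,189.5),(348,230))
ratio('side',(324.25,218),(347.5,225.25),(279,222.5))
E
```

```text
scene cap [326.075  199.1682] mass 440.0 cam angle from up (+right) 22.325171266660305 v-sign up 1.0
[63, 65, 66, 66, 58, 48, 41, 46, 50, 64, 72, 68, 55, 47, 44, 41, 40, 50, 71, 108, 139, 162, 176, 186, 195, 203, 210, 207, 196, 209, 210, 195, 195, 209, 200, 220, 243, 247, 254, 235, 194, 127, 78, 50, 57, 63, 67, 67, 68, 68, 68, 67, 67, 68, 69, 68, 68, 68, 69, 69, 70, 69, 68, 66, 65]
[59, 58, 54, 47, 41, 35, 32, 37, 47, 53, 51, 48, 46, 44, 40, 35, 34, 56, 85, 108, 134, 156, 175, 186, 197, 201, 195, 181, 129, 57, 25, 24, 33, 36, 33, 47, 85, 158, 220, 248, 207, 149, 100, 77, 62, 60, 63, 65, 66, 66, 66, 67, 67, 68, 69, 69, 69, 69, 68, 67, 67, 66, 66, 63, 61]
[61, 62, 63, 64, 61, 58, 56, 55, 57, 55, 48, 44, 41, 43, 70, 103, 127, 130, 133, 136, 144, 156, 172, 186, 194, 202, 206, 208, 211, 209, 217, 222, 239, 254, 236, 235, 255, 255, 255, 236, 198, 161, 138, 130, 113, 84, 59, 59, 61, 63, 64, 64, 64, 63, 64, 64, 64, 65, 66, 66, 66, 66, 65, 63, 64]
side cap [323.7832 216.8431] mass 701.0 cam angle from up (+right) -53.72296224609491 v-sign up -1.0
[46, 42, 38, 33, 28, 24, 22, 21, 21, 21, 20, 20, 21, 22, 25, 27, 29, 31, 32, 33, 33, 31, 27, 25, 23, 21, 20, 20, 20, 21, 21, 29, 42, 69, 108, 147, 179, 209, 231, 243, 246, 247, 247, 248, 248, 247, 245, 242, 236, 228, 218, 206, 192, 177, 161, 144, 127, 106, 79, 57, 38, 26, 23, 22, 26]
[41, 34, 28, 24, 21, 20, 20, 20, 20, 21, 23, 26, 29, 31, 33, 34, 34, 34, 33, 31, 27, 24, 22, 22, 22, 21, 21, 20, 20, 20, 20, 23, 27, 29, 30, 44, 64, 115, 179, 214, 236, 244, 247, 248, 248, 247, 246, 242, 237, 229, 220, 207, 192, 177, 161, 144, 127, 104, 77, 56, 36, 27, 23, 24, 28]
[36, 35, 33, 31, 29, 27, 24, 23, 21, 21, 22, 22, 22, 21, 21, 21, 22, 21, 20, 20, 20, 20, 20, 20, 20, 20, 20, 21, 23, 22, 22, 33, 45, 77, 113, 149, 187, 214, 237, 244, 247, 248, 248, 248, 248, 247, 247, 242, 237, 229, 221, 208, 194, 178, 162, 145, 128, 104, 79, 59, 39, 30, 23, 25, 28]
```

Scene and side both give the switch about 11–12° short of straight up, once the cap's visible side is allowed for. That is 4.5 mm more roll.

Request:
apply_moves(
  series="0 0 0 0.9 -1.2 0 28; 0 0 0 1.9 -2.4 0 28; 0 0 0 2.8 -3.6 0 28; 0 0 0 2.8 -3.6 0 28; 0 0 0 2.8 -3.6 0 28",
)

```text
time: 7.25
position: [0.5912, 0.103, 0.0167]
ee_rot: [-90.0, 52.0, 96.0]
contact_force: [0.5, 0.9, 0.7]
grip_width: 0.0279
```

```bash
python3 - <<'E'
from h import *
print(sensors.state()['position'])
ratio('scene',(327.5,198),(317.75,189.5),(348,230))
ratio('side',(324.25,219),(347.5,225.25),(279,222.5))
E
```

```text
[0.5912 0.103  0.0167]
scene cap [327.8024 198.2888] mass 329.0 cam angle from up (+right) 22.325171266660305 v-sign up 1.0
[65, 66, 66, 65, 57, 46, 34, 44, 55, 59, 59, 57, 49, 40, 38, 52, 77, 112, 143, 166, 178, 187, 194, 200, 206, 220, 241, 241, 235, 231, 222, 204, 199, 219, 234, 234, 249, 243, 205, 133, 78, 53, 58, 64, 66, 67, 67, 66, 67, 67, 68, 68, 67, 67, 67, 68, 70, 69, 67, 66, 65, 65, 65, 64, 64]
[65, 64, 60, 52, 44, 35, 34, 37, 41, 45, 45, 42, 40, 39, 49, 65, 94, 117, 141, 163, 180, 187, 194, 202, 205, 199, 165, 120, 77, 50, 36, 39, 43, 44, 47, 74, 130, 167, 158, 121, 75, 70, 65, 64, 66, 67, 67, 67, 67, 67, 67, 68, 68, 68, 67, 66, 67, 68, 66, 63, 60, 61, 60, 60, 60]
[60, 61, 62, 62, 63, 63, 63, 60, 54, 47, 44, 54, 77, 111, 132, 134, 136, 139, 146, 159, 173, 185, 192, 199, 214, 234, 249, 253, 254, 248, 233, 228, 229, 255, 255, 255, 255, 230, 197, 159, 138, 135, 119, 86, 59, 59, 59, 61, 64, 64, 64, 64, 64, 64, 65, 66, 67, 65, 63, 63, 63, 63, 63, 64, 64]
side cap [323.7859 217.9728] mass 626.0 cam angle from up (+right) -53.72296224609491 v-sign up -1.0
[35, 34, 33, 29, 25, 23, 22, 21, 21, 21, 20, 21, 21, 23, 25, 27, 30, 31, 32, 33, 33, 30, 26, 24, 22, 21, 20, 20, 21, 28, 37, 62, 94, 112, 128, 149, 167, 196, 226, 238, 245, 247, 247, 248, 248, 245, 241, 235, 228, 217, 205, 191, 177, 161, 145, 129, 113, 90, 65, 46, 29, 23, 21, 23, 27]
[34, 29, 25, 23, 21, 20, 20, 21, 21, 23, 24, 27, 29, 31, 34, 34, 33, 31, 28, 26, 25, 24, 23, 22, 21, 21, 20, 20, 21, 25, 30, 32, 34, 34, 34, 42, 51, 96, 144, 189, 234, 242, 247, 248, 248, 245, 242, 236, 229, 218, 206, 192, 178, 162, 145, 129, 112, 87, 60, 43, 26, 23, 21, 25, 29]
[34, 33, 33, 33, 31, 28, 24, 23, 21, 20, 20, 21, 23, 24, 24, 24, 23, 22, 21, 20, 20, 20, 19, 19, 19, 20, 20, 20, 21, 29, 40, 71, 98, 121, 146, 172, 200, 221, 241, 244, 248, 248, 248, 248, 247, 245, 243, 236, 229, 219, 208, 194, 179, 163, 146, 129, 111, 84, 59, 41, 25, 23, 21, 25, 28]
```

Request:
apply_moves(
  series="0 0 0 0.6 -0.7 0 28; 0 0 0 1.2 -1.5 0 28; 0 0 0 1.7 -2.1 0 28; 0 0 0 1.7 -2.1 0 28; 0 0 0 1.7 -2.1 0 28",
)

```text
time: 7.85
position: [0.5909, 0.1056, 0.0166]
ee_rot: [-90.0, 52.0, 96.0]
contact_force: [0.0, 0.8, -0.4]
grip_width: 0.0282
```

```bash
python3 - <<'E'
from h import *
print(sensors.state()['position'])
ratio('scene',(328.5,197.7),(317.75,189.5),(348,230))
ratio('side',(324.25,219),(347.5,225.25),(279,222.5))
E
```

```text
[0.5909 0.1056 0.0166]
scene cap [328.7425 198.0712] mass 365.0 cam angle from up (+right) 22.325171266660305 v-sign up 1.0
[64, 66, 65, 60, 54, 50, 47, 60, 80, 92, 86, 73, 53, 43, 39, 57, 88, 123, 151, 170, 180, 188, 199, 216, 232, 241, 248, 252, 253, 252, 233, 218, 216, 212, 218, 221, 237, 215, 153, 82, 65, 58, 61, 64, 66, 66, 67, 67, 66, 66, 67, 67, 68, 69, 70, 69, 69, 68, 67, 65, 65, 65, 65, 64, 64]
[59, 57, 53, 49, 42, 35, 35, 39, 43, 44, 43, 41, 40, 44, 47, 52, 83, 116, 145, 165, 178, 192, 212, 232, 244, 251, 239, 196, 134, 60, 27, 32, 42, 43, 45, 58, 96, 128, 129, 100, 71, 65, 63, 64, 66, 67, 67, 68, 68, 69, 69, 69, 69, 68, 68, 68, 67, 64, 62, 61, 61, 62, 63, 63, 62]
[61, 62, 62, 62, 61, 61, 61, 59, 55, 50, 49, 60, 86, 113, 134, 136, 135, 139, 150, 164, 181, 197, 214, 227, 237, 246, 250, 251, 252, 253, 236, 234, 226, 208, 212, 241, 252, 225, 182, 140, 142, 150, 137, 88, 56, 59, 61, 63, 63, 63, 63, 63, 63, 65, 66, 64, 60, 60, 61, 61, 62, 62, 63, 64, 64]
side cap [323.782  218.7729] mass 656.0 cam angle from up (+right) -53.72296224609491 v-sign up -1.0
[35, 33, 31, 28, 25, 23, 22, 21, 21, 20, 20, 20, 21, 23, 26, 29, 31, 32, 32, 32, 32, 31, 27, 24, 22, 21, 20, 21, 23, 30, 43, 59, 78, 98, 114, 135, 156, 183, 214, 235, 243, 247, 247, 247, 246, 244, 239, 233, 223, 212, 199, 185, 170, 154, 136, 116, 91, 68, 47, 31, 26, 23, 26, 28, 30]
[27, 26, 26, 24, 22, 21, 21, 22, 22, 22, 23, 26, 29, 32, 34, 34, 33, 31, 28, 27, 25, 24, 22, 21, 20, 20, 20, 21, 24, 26, 29, 32, 34, 35, 35, 39, 46, 75, 121, 168, 215, 239, 245, 247, 247, 244, 239, 232, 224, 212, 200, 186, 171, 155, 137, 116, 90, 67, 46, 32, 25, 22, 23, 25, 28]
[32, 33, 33, 32, 30, 27, 23, 22, 21, 21, 21, 22, 23, 22, 21, 21, 20, 20, 20, 20, 20, 20, 19, 19, 19, 19, 19, 19, 20, 33, 49, 88, 133, 147, 154, 169, 189, 211, 232, 241, 245, 247, 247, 248, 248, 244, 240, 233, 225, 213, 200, 185, 171, 154, 137, 116, 94, 72, 50, 36, 26, 24, 25, 26, 27]
```

Request:
apply_moves(
  series="0 0 0 -12 16 0 28; 0 0 0 -24.6 31.5 0 28; 0 0 0 -52 10 15 0; 0 0 0 -80 -12 42 0; 0 0 0 -60 -32 42 0; 0 0 0 -40 -50 42 0; 0 0 0 -26 -64.5 42 0; 0 0 0 -26 -64.5 42 0",
)

```text
time: 8.75
position: [0.5443, 0.1379, 0.0769]
ee_rot: [-89.9, 52.0, 96.2]
contact_force: [0.5, 0.0, 0.3]
grip_width: 0.0001
```

```bash
python3 - <<'E'
from h import *
s=sensors.state();print(s['position'],s['grip_width'])
w=get_image('wrist')[:,:,::-1]; c=get_image('scene')[:,:,::-1]; d=get_image('side')[:,:,::-1]
cv2.imwrite('pics/w5.png',w)
a=cv2.resize(w[170:330,180:480],None,fx=2,fy=2,interpolation=cv2.INTER_CUBIC)
b=cv2.resize(c[165:230,295:365],None,fx=4,fy=4,interpolation=cv2.INTER_CUBIC) #280x260
e=cv2.resize(d[190:240,270:365],None,fx=5,fy=5,interpolation=cv2.INTER_CUBIC) #475x250
o=np.zeros((580,760,3),np.uint8);o[:320,:600]=a;o[320:580,:280]=b;o[320:570,285:760]=e
cv2.imwrite('pics/p5.png',o)
E
```

```text
[0.5443 0.1379 0.0769] 0.00011734118090424708
```

View pics/p5.png

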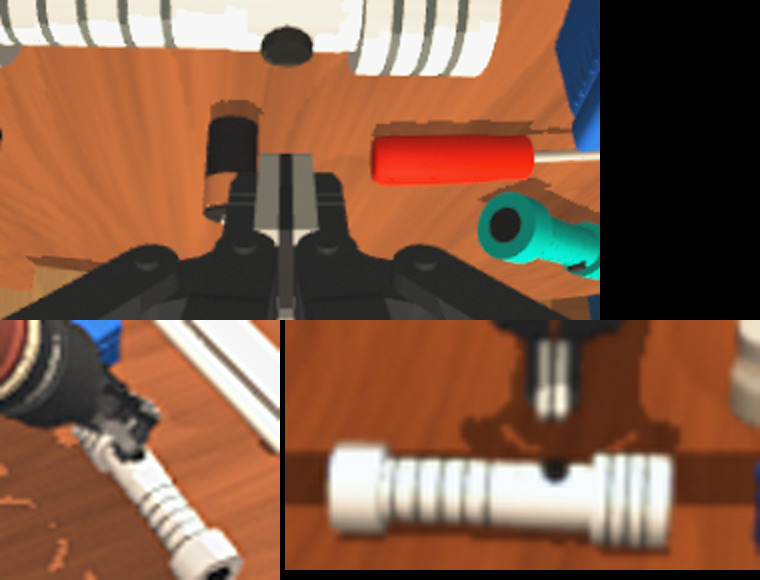

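The hover view shows the closed tips lined up along the torch with the switch (wrist pixel of the cap (323.5,192.5), finger (322.5,247)). Now the sideways offset.

```bash
python3 - <<'E'
from h import *
s=sensors.state();W=cam('wrist',s)
c=unproj(W,(323.5,191.5),.0425);print('cap',c)
R=W[2][:3,:3]; T=Ro.from_euler('xyz',s['ee_rot'],degrees=True).as_matrix()
low=s['position']+T@[0,.011,0];print('low corner',low,'pix',proj(W,low),'upper corner pix',proj(W,s['position']+T@[0,-.011,0]),'tcp pix',proj(W,s['position']))
F=-np.array([np.cos(.09),np.sin(.09),0]);n=np.array([F[1],-F[0],0])
print('n offset cap - low',(c-low)@n,'axis',(c-low)@F)
# camera angle and barrel profile through the cap column
cp=W[2][:3,3];print('cam ang from up(+right)',np.degrees(np.arctan2(-(cp-c)@n,cp[2]-.023)))
im=cv2.imread('pics/w5.png')
for x in (308,323,337):print(x,im[120:204:2,x].min(1).tolist())
for beta in (-10,-5,0,5,10):
    b=np.radians(beta)
    for cy in (.1265,.130):
        ax=np.array([.546,cy-.0025,.023]); up=np.array([0,0,1]); rad=np.cos(b)*up-np.sin(b)*n; tan=np.cos(b)*n+np.sin(b)*up
        print(beta,cy,'cap near',proj(W,ax+.0205*rad-.0075*tan)[1].round(1),'far',proj(W,ax+.0205*rad+.0075*tan)[1].round(1),'band top sil',max(proj(W,ax+.0165*(np.cos(q)*up-np.sin(q)*n))[1] for q in np.linspace(-1.5,1.5,60)).round(1),'band low sil',min(proj(W,ax+.0165*(np.cos(q)*up-np.sin(q)*n))[1] for q in np.linspace(-3,3,120)).round(1))
E
```

```text
cap [0.5473 0.119  0.0425]
low corner [0.5467 0.1267 0.0701] pix [323.2928 244.21  ] upper corner pix [323.2738 279.4565] tcp pix [323.2839 262.4326]
n offset cap - low -0.007739388233239259 axis 4.324551133569986e-06
cam ang from up(+right) 50.602772248729416
308 [40, 41, 40, 40, 41, 40, 41, 41, 40, 58, 131, 142, 151, 163, 166, 178, 186, 191, 200, 210, 213, 215, 219, 224, 225, 226, 224, 223, 222, 225, 224, 221, 217, 220, 247, 247, 246, 235, 60, 60, 59, 60]
323 [42, 43, 43, 44, 44, 42, 43, 43, 43, 42, 129, 140, 149, 161, 166, 176, 186, 191, 198, 208, 213, 215, 218, 223, 225, 226, 225, 224, 222, 224, 224, 150, 41, 41, 39, 41, 43, 43, 42, 42, 41, 59]
337 [41, 43, 43, 42, 43, 43, 42, 43, 43, 41, 106, 139, 146, 159, 166, 173, 184, 190, 195, 207, 212, 215, 217, 222, 225, 226, 225, 224, 222, 224, 225, 222, 219, 215, 233, 234, 221, 236, 94, 58, 58, 57]
-10 0.1265 cap near 195.9 far 206.1 band top sil 197.0 band low sil 141.1
-10 0.13 cap near 199.4 far 209.1 band top sil 200.2 band low sil 145.1
-5 0.1265 cap near 193.3 far 205.8 band top sil 197.0 band low sil 141.1
-5 0.13 cap near 196.9 far 208.9 band top sil 200.2 band low sil 145.1
0 0.1265 cap near 190.5 far 205.3 band top sil 197.0 band low sil 141.1
0 0.13 cap near 194.2 far 208.5 band top sil 200.2 band low sil 145.1
5 0.1265 cap near 187.5 far 204.5 band top sil 197.0 band low sil 141.1
5 0.13 cap near 191.2 far 207.7 band top sil 200.2 band low sil 145.1
10 0.1265 cap near 184.3 far 203.4 band top sil 197.0 band low sil 141.1
10 0.13 cap near 188.1 far 206.6 band top sil 200.2 band low sil 145.1
```

Request:
apply_moves(
  series="0 0 0 4 5 0 0; 0 0 0 8 9 0 0; 0 0 0 12 13 0 0; 0 0 0 15.5 15.9 0 0; 0 0 0 15.5 15.9 0 0; 0 0 0 15.5 15.9 0 0",
)

```text
time: 9.5
position: [0.5457, 0.1329, 0.0547]
ee_rot: [-90.0, 52.0, 96.0]
contact_force: [0.7, 0.2, 0.6]
grip_width: -0.0002
```

```bash
python3 - <<'E'
from h import *
s=sensors.state();print(s['position'],s['contact_force'])
w=get_image('wrist')[:,:,::-1]; c=get_image('scene')[:,:,::-1]; d=get_image('side')[:,:,::-1]
a=cv2.resize(w[170:290,220:430],None,fx=3,fy=3,interpolation=cv2.INTER_CUBIC)#630x360
e=cv2.resize(d[195:235,290:360],None,fx=5,fy=5,interpolation=cv2.INTER_CUBIC) #350x200
o=np.zeros((560,630,3),np.uint8);o[:360,:630]=a;o[360:560,:350]=e
cv2.imwrite('pics/p6.png',o)
E
```

```text
[0.5457 0.1329 0.0547] [0.7025 0.1878 0.6237]
```

View pics/p6.png

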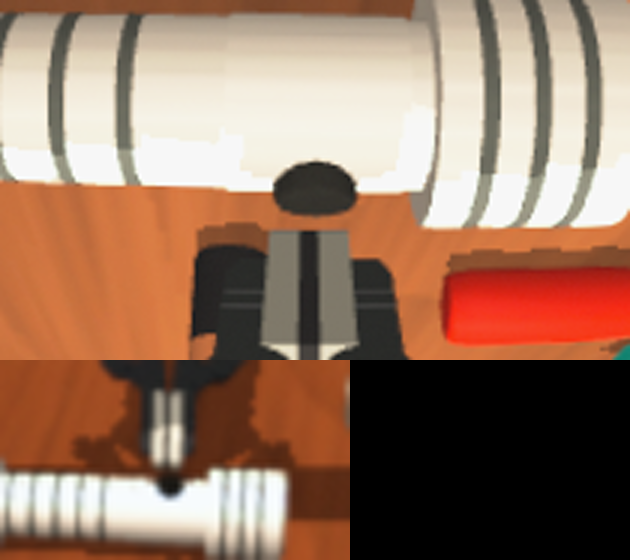

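The tip edge (wrist pixel (323,247)) is just above and slightly past the cap, whose face is centred at about (325,232). The torch has not moved.

```bash
python3 - <<'E'
from h import *
s=sensors.state();W=cam('wrist',s)
n=np.array([-np.sin(.1),np.cos(.1),0])
T=Ro.from_euler('xyz',s['ee_rot'],degrees=True).as_matrix(); low=s['position']+T@[0,.011,0];print(low)
for v in (230,232,234):
    c=unproj(W,(324.5,v),.0435);
    for zt in (.0470,.0479,.049): t=unproj(W,(323,247.3),zt);print(v,zt,c,t,((t-c)@n*1e3).round(1))
E
```

```text
[0.5469 0.1243 0.0483]
230 0.047 [0.547  0.1174 0.0435] [0.5463 0.131  0.047 ] 13.7
230 0.0479 [0.547  0.1174 0.0435] [0.5465 0.129  0.0479] 11.6
230 0.049 [0.547  0.1174 0.0435] [0.5468 0.1266 0.049 ] 9.1
232 0.047 [0.5468 0.1196 0.0435] [0.5463 0.131  0.047 ] 11.4
232 0.0479 [0.5468 0.1196 0.0435] [0.5465 0.129  0.0479] 9.4
232 0.049 [0.5468 0.1196 0.0435] [0.5468 0.1266 0.049 ] 6.9
234 0.047 [0.5465 0.1219 0.0435] [0.5463 0.131  0.047 ] 9.1
234 0.0479 [0.5465 0.1219 0.0435] [0.5465 0.129  0.0479] 7.1
234 0.049 [0.5465 0.1219 0.0435] [0.5468 0.1266 0.049 ] 4.6
```

Request:
apply_moves(
  series="0 0 0 -1.5 2 0 0; 0 0 0 0 3.2 0 0; 0 0 0 1.6 4.4 0 0; 0 0 0 1.6 4.4 0 0",
)

```text
time: 10.05
position: [0.5459, 0.1304, 0.0506]
ee_rot: [-90.0, 52.0, 96.0]
contact_force: [-0.0, -0.3, -0.8]
grip_width: -0.0003
```

Request:
apply_moves(
  series="0 0 0 0.4 0.3 0 0; 0 0 0 0.8 0.6 0 0; 0 0 0 1.2 0.9 0 0; 0 0 0 1.6 1.2 0 0; 0 0 0 1.6 1.2 0 0",
)

```text
time: 10.55
position: [0.5461, 0.1305, 0.0489]
ee_rot: [-90.0, 52.0, 96.0]
contact_force: [0.2, -0.7, 0.2]
grip_width: -0.0002
```

Request:
apply_moves(
  series="0 0 0 0.4 0.3 0 0; 0 0 0 0.8 0.6 0 0; 0 0 0 1.2 0.9 0 0; 0 0 0 1.2 0.9 0 0",
)

```text
time: 10.95
position: [0.5461, 0.1305, 0.0474]
ee_rot: [-90.0, 52.0, 96.0]
contact_force: [-0.3, -0.6, 2.3]
grip_width: 0.0
```

Request:
apply_moves(
  series="0 0 0 0.4 0.3 0 0; 0 0 0 0.8 0.6 0 0; 0 0 0 1.2 0.9 0 0; 0 0 0 1.2 0.9 0 0",
)

```text
time: 11.35
position: [0.5461, 0.1305, 0.0458]
ee_rot: [-90.0, 52.0, 96.0]
contact_force: [0.1, -0.3, 3.2]
grip_width: 0.0
```

Request:
apply_moves(
  series="0 0 0 0.4 0.3 0 0; 0 0 0 0.8 0.6 0 0; 0 0 0 0.8 0.6 0 0",
)

```text
time: 11.65
position: [0.5461, 0.1305, 0.0448]
ee_rot: [-90.0, 52.0, 96.0]
contact_force: [0.1, -0.5, 2.8]
grip_width: -0.0001
```

Request:
apply_moves(
  series="0 0 0 0.4 0.3 0 0; 0 0 0 0.4 0.3 0 0",
)

```text
time: 11.85
position: [0.5461, 0.1306, 0.0446]
ee_rot: [-90.0, 52.0, 96.0]
contact_force: [0.0, -0.6, 5.8]
grip_width: -0.0001
```

```bash
python3 - <<'E'
from h import *
print(sensors.state()['contact_force'])
w=get_image('wrist')[:,:,::-1]; d=get_image('side')[:,:,::-1]
a=cv2.resize(w[150:270,220:430],None,fx=3,fy=3,interpolation=cv2.INTER_CUBIC)
e=cv2.resize(d[195:235,290:360],None,fx=5,fy=5,interpolation=cv2.INTER_CUBIC)
o=np.zeros((560,630,3),np.uint8);o[:360,:630]=a;o[360:560,:350]=e
cv2.imwrite('pics/p7.png',o)
E
```

```text
[ 0.0425 -0.6235  5.8312]
```

View pics/p7.png

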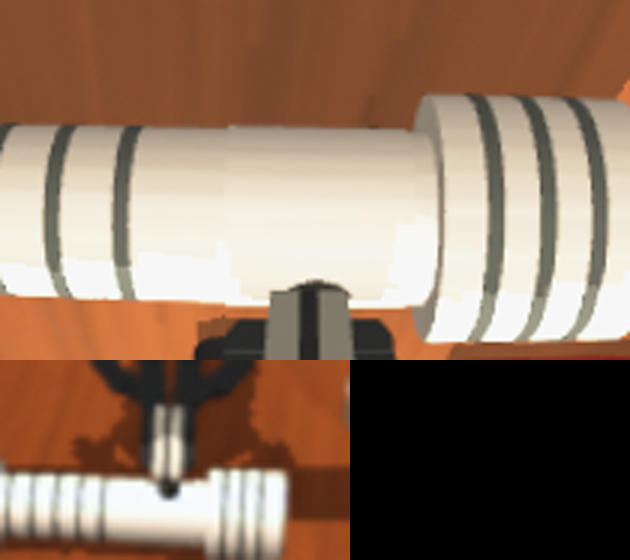

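The cap is going in squarely under the tips, the torch has not rolled, and the force has begun to rise at the end of travel. I press a little more to be sure it is fully in.

Request:
apply_moves(
  series="0 0 0 0.4 0.3 0 0; 0 0 0 0.4 0.3 0 0",
)

```text
time: 12.15
position: [0.546, 0.1308, 0.0444]
ee_rot: [-90.0, 51.9, 96.0]
contact_force: [-1.6, -0.3, 8.0]
grip_width: 0.0002
```

Request:
apply_moves(
  series="0 0 0 0.4 0.3 0 0; 0 0 0 0.4 0.3 0 0; 0 0 0 0.4 0.3 0 0",
)

```text
time: 12.45
position: [0.546, 0.1309, 0.0442]
ee_rot: [-90.0, 51.9, 96.0]
contact_force: [-2.8, -1.4, 11.8]
grip_width: -0.0
```

Request:
apply_moves(
  series="0 0 0 -1 -0.8 0 0; 0 0 0 -4 -3 0 0; 0 0 0 -12 -9 0 0; 0 0 0 -24 -18 0 0; 0 0 0 -45 -22 0 0; 0 0 0 -70 -15 0 0; 0 0 0 -90 -10 0 0; 0 0 0 -90 -10 0 0",
)

```text
time: 13.25
position: [0.5527, 0.0813, 0.1222]
ee_rot: [-90.3, 52.1, 95.7]
contact_force: [0.2, 0.4, -0.2]
grip_width: -0.0
```

```bash
python3 - <<'E'
from h import *
s=sensors.state();print(s['position'],s['contact_force'])
w=get_image('wrist')[:,:,::-1]; c=get_image('scene')[:,:,::-1]; d=get_image('side')[:,:,::-1]
a=cv2.resize(w[120:270,180:480],None,fx=2,fy=2,interpolation=cv2.INTER_CUBIC) #600x300
b=cv2.resize(c[165:235,295:365],None,fx=4,fy=4,interpolation=cv2.INTER_CUBIC) #280x280
e=cv2.resize(d[195:240,270:360],None,fx=5,fy=5,interpolation=cv2.INTER_CUBIC) #450x225
o=np.zeros((580,735,3),np.uint8);o[:300,:600]=a;o[300:580,:280]=b;o[300:525,285:735]=e
cv2.imwrite('pics/p8.png',o);cv2.imwrite('pics/w8.png',w)
E
```

```text
[0.5527 0.0813 0.1222] [ 0.1786  0.3602 -0.2381]
```

View pics/p8.png

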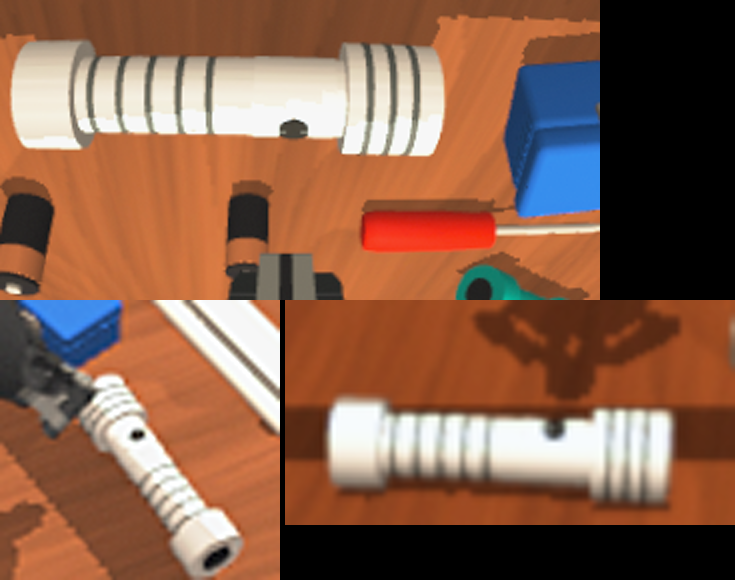

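The cap is now flush and nothing has visibly moved. A final check of the switch angle from the cleared views.

```bash
python3 - <<'E'
from h import *
s=sensors.state();W=cam('wrist',s);cp=W[2][:3,3];n=np.array([-np.sin(.09),np.cos(.09),0])
ax=np.array([.546,.1230,.023]);print('cam angle',np.degrees(np.arctan2(-(cp-ax)@n,cp[2]-.023)))
im=cv2.imread('pics/w8.png').min(2)
for x in (315,326,327,336):print(x,im[142:194,x].tolist())
ratio('scene',(329.2,198.7),(317.75,189.5),(348,230)); ratio('side',(324,220.5),(347.5,225.25),(279,222.5))
E
```

```text
cam angle 51.08853272556959
315 [41, 41, 41, 42, 41, 45, 98, 129, 142, 147, 155, 162, 169, 172, 179, 187, 192, 195, 199, 206, 214, 217, 217, 219, 221, 224, 226, 227, 228, 228, 227, 243, 246, 247, 247, 247, 247, 247, 247, 247, 247, 247, 247, 247, 246, 245, 150, 58, 60, 60, 61, 59]
326 [43, 44, 43, 44, 45, 45, 90, 126, 141, 146, 151, 161, 168, 171, 177, 185, 191, 194, 198, 205, 213, 217, 217, 218, 220, 223, 226, 235, 245, 246, 246, 246, 246, 247, 247, 247, 240, 166, 46, 56, 58, 59, 60, 59, 60, 61, 60, 56, 55, 57, 56, 57]
327 [44, 44, 43, 44, 43, 46, 79, 124, 140, 146, 151, 161, 169, 171, 176, 186, 191, 194, 198, 205, 212, 216, 218, 218, 220, 223, 225, 235, 245, 246, 246, 246, 246, 247, 247, 247, 241, 171, 48, 58, 61, 60, 60, 59, 60, 61, 59, 56, 55, 57, 55, 57]
336 [43, 43, 43, 41, 45, 43, 73, 120, 139, 145, 149, 158, 167, 170, 175, 183, 190, 194, 196, 202, 211, 215, 217, 218, 220, 222, 225, 227, 231, 245, 246, 246, 246, 246, 247, 247, 247, 247, 247, 247, 247, 247, 247, 247, 247, 246, 194, 106, 58, 58, 59, 58]
scene cap [328.9095 198.1762] mass 210.0 cam angle from up (+right) 22.325171
[... 1124 characters left out ...]
, 175, 198, 218, 233, 243, 245, 246, 245, 243, 238, 232, 222, 211, 197, 183, 169, 154, 137, 117, 93, 69, 48, 31, 26, 23, 26, 29, 30, 31]
[20, 20, 20, 20, 20, 20, 20, 21, 21, 21, 21, 21, 21, 21, 21, 20, 20, 20, 20, 21, 21, 22, 24, 26, 26, 24, 22, 20, 21, 23, 27, 34, 41, 49, 53, 53, 67, 97, 142, 201, 235, 242, 246, 246, 243, 238, 231, 222, 211, 198, 184, 170, 154, 136, 116, 95, 75, 54, 38, 28, 22, 22, 24, 28, 30]
[28, 30, 30, 29, 26, 23, 21, 19, 19, 19, 19, 19, 19, 19, 20, 20, 20, 20, 19, 19, 19, 20, 22, 26, 26, 24, 22, 21, 37, 62, 116, 184, 212, 223, 229, 233, 237, 240, 243, 244, 246, 246, 247, 247, 243, 239, 232, 224, 212, 199, 185, 171, 154, 136, 116, 96, 74, 52, 38, 26, 22, 20, 22, 26, 27]
```

```bash
python3 -c "
from cell import hand_in,sensors
s=sensors.state();print(s['time'],s['contact_force']);print(hand_in())"
```

```text
13.5 [-0.28001306 -0.05274247  0.28067022]
the job is handed in; nothing more can be done
None
```

I rolled the silver torch about 70 mm to the left by pushing its barrel with two spread fingertips, without lifting it. With the switch on top, I pressed it with the closed tips and withdrew. The job was handed in at 13.5 s.

**Last checks that agreed:**
- **Switch pressed in:** the force stayed near 3 N over the travel, then rose to about 12 N with almost no further movement. In the last pictures the cap lies flush.
- **Torch and neighbours:** the torch stayed put during the press and after it. The things next to it looked unmoved in the close-ups. I took no full-view check of the rest.
- **Robot clear:** the measured contact force was about zero when I handed in.

**Checks that disagreed:**
- **Switch angle:** the scene camera puts the switch about 2° short of straight up, while the wrist and side cameras put it 4–6° past. I took it as straight up within a few degrees and did not correct it.
- **Position under the bar:** the torch's axis came out about 20–24 mm to the right of the bar's mid line, with the cameras a few mm apart. Its centre is therefore under the 50 mm deep bar, but close to the bar's right edge.

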